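Release a glued organ pipe from its cradle and hold it up level

TASK

The glue has set: swing the hold-down lever on the cradle up until it stands straight up and leave it there, then lift the wooden organ pipe straight up out of the cradle, to about 12 cm above where it lay, and keep it there above the cradle, level and with its mouth side still up. Finish while holding the pipe steady in the gripper, touching nothing else: do not put it down or let go. Leave everything else on the bench where it is.

Things in the scene. Friction and masses are not known exactly. Their poses are not given: they have to be found in the camera images.
- cradle: glue-up cradle fixed to the bench; origin on the bench, z up, x away from the robot when unturned. Base board x -65 to 105, y -125 to 125, 18 mm thick. Wooden saddles 24 mm thick at y = -90 and +90 carry the pipe along y: floor 55 mm up, notch 54 mm wide centred on x = 0, cheeks 18 mm high and thick. Between them the pipe's sides are free. Steel lever post, 26 x 42 mm, 130 tall, at x = 75, y = 90
- lever (a joint): hold-down lever's angle, rad: 0 = level across the pipe over the saddle at cradle y = +90 mm, its rubber pad (20 mm wide) about 2 mm above the pipe; grows as the knob is raised; 1.571 = straight up; stop at 2.2, leaning away from the pipe. Starts at 0 to 0.25. Friction about 0.25 N m: it stays where it is left
- lever_knob (a point): centre of the black ball, 28 mm across, at the lever's free end; the lever is a 12 mm steel bar. At angle a it is 160 mm * cos(a) from the hinge towards the cradle's -x and 160 mm * sin(a) above it; level, it is 85 mm in front of the pipe's centre line, 116 mm up. Can be pinched from above along the hinge axis; it turns in the fingers as the lever swings
- lever_hinge (a point): centre of the lever's hinge, 116 mm above the bench, 75 mm behind the pipe's centre line; the hinge axis is the cradle's y axis
- pipe: wooden organ pipe in the cradle: square body 260 x 46 x 46 mm, turned foot (65 mm long, 32 across, tapering) at its +x end, dark stopper (34 mm long, 26 across) at -x; origin under the middle of the square body, at first 55 mm above the bench; x towards the foot (about the cradle's -y), y across, z up. The dark mouth slot is on top near the foot. Mass 0.25 to 0.5 kg
- pipe_balance (a point): the pipe's balance point, on its centre line at mid-height (23 mm above its underside), 6 mm from the middle of the square body towards the foot; a good place to grip it across its width
- small_pipe: a smaller wooden organ pipe lying loose on the bench (body 160 x 34 x 34 mm), not the one to lift; origin under the middle of its body
- tape_roll: roll of paper tape lying flat, 90 mm across, 24 mm high, behind the cradle; origin at its underside
- block: hardwood block 60 x 45 x 50 mm high, in front of the cradle (robot's side), near the pipe's foot; origin at its underside
- glue: white plastic glue bottle, 60 mm across, 150 mm tall, standing; origin at its underside
- tin: closed round metal tin, 80 mm across, 110 mm tall, standing; origin at its underside
- screwdriver: screwdriver with a wooden handle, lying on the bench; origin at its underside, x along it
- tape_measure: black pocket tape measure, 70 x 35 x 65 mm high, beyond the cradle; origin at its underside

How it is judged:
By the outcome, as a careful person would: the job done as asked, in the order asked, and still so for the second after the job is handed in, while the arm keeps its last pose, push and grip.
It also fails if it takes over 59 s, if anything falls off the work surface, if the arm or the gripper's body presses on something with over 40 N, if the wrist force passes 120 N, or if a joint passes its speed limit or range.

ROBOT

A 6-joint arm with a two-finger parallel gripper is mounted at the origin on the work surface. World frame = base frame: x ahead of the robot, y to its left, z up, the work surface at z = 0. Lengths are in m, angles in rad, forces in N, time in s.
With the tool pointing down it reaches from about 0.4 to 0.825 m from the base axis. Payload 7 kg.
Tool frame: the origin (TCP) lies between the finger pads; the fingertips stand 19 mm ahead of it and the grasp point (between the pads) is the TCP; z points along the fingers, y is the line along which they close (so a half turn about z gives the same grasp; the last joint's range is limited). The gripper opens to 85 mm and grips with 20 to 120 N. Pads are 22 mm wide; open, the fingers measure 114 mm over their backs; the gripper's body (76 mm by 85 mm) begins 54 mm behind the grasp point. The pads swing forward as they close: fully open they stand 13 mm farther back than shut.
Start: joints at [1.408, 0.359, 0.012, 0, -1.224, -0.288], TCP at [0.294, 0.608, 0.25] pointing down, gripper open.
Joint ranges: [-3.07, 3.07], [-1.43, 2.12], [-1.02, 1.25], [-3.03, 1.67], [-3.05, -0], [-3.03, 3.03]. Speed limits (rad/s): [2.39, 2.39, 3.01, 3.14, 3.14, 3.14].

INTERFACE

Orientations are given as [roll, pitch, yaw] about the fixed x, y, z axes, in that order (R = Rz(yaw) Ry(pitch) Rx(roll)).
In Python, from station import get_state, snapshot, camera_info, job_done, spot_in, landmark_of gives the robot as it stands. The module is installed in compiled form; this text tells all that it offers.
- The arm moves only by the tool servo_tool, never from a script. Its arguments are lists of equal length, an entry for each row: "offset": the shift along the tool's x, y, z scaled (see below), a list of three; "dr": the turn, a rotation vector about the tool's x, y, z scaled (see below), a list of three. In form: {"offset": [[dx, dy, dz], ...], "dr": [[wx, wy, wz], ...]}. A call has 1 to 5 rows; each row is the pose to reach, as a shift and turn from the pose commanded when the call began, along the tool's axes at that moment; what a row does not reach only later rows make up. The controller multiplies each number of a shift by 0.08 m and each number of a turn by 2 rad. A row lasts 1/12 s, in which the tool goes at most 41.7 mm and 7.16 degrees, less where a joint would pass 70% of its speed; a pose out of reach is approached as far as the arm can. A call with a number of a shift or a turn outside -1 to 1 is refused whole. A call with a gripper value outside its range is refused whole. "gripper" is the finger opening in mm, from 0 to 85.4, set as the call begins (left out, the last holds). The fingers move at their own pace and stop on an object; "squeeze" is the grip in N (left out, the last holds). Time passes only in rows, so rows that repeat a pose let the fingers close. It gives the time, the measured TCP pose, the force, the opening and the grip force at its end, in the units of the state.
- get_state(): the state, without advancing time (a new reading comes with each control period).
- snapshot(name): name is "scene" or "side" or "wrist"; returns the picture (384x512x3 uint8, blue, green, red); there is no depth.
- camera_info(name): a dict with "intrinsics" (3x3 intrinsics, pixels), "extrinsics" (4x4, takes a point from camera to world coordinates). Camera axes: x right, y up, looking along -z (the intrinsics and any distortion apply to the point x, -y, -z); pixel columns grow to the right and rows downward; lengths in m; the calibration is good to about 2 mm. A picture is of the moment at which its call begins: read the wrist's pose just before it. camera_info takes no time and is no camera call; for the wrist camera it gives the pose at the moment of the call.
- job_done(): hands the job in; it is judged then, once.
Trained networks look in the newest picture that a camera, given by its name, has taken for a name from the list of things; names that differ only in an ending like _2 or _b are one class to them, and where a whole thing is asked for, a point or a joint stands for the part that bears it (a point fixed in the world has none). Each returns a list of dicts, best first, with "score" (0 to 1); they miss things now and then, are a little off and sometimes report something else, mostly with a low value. They report only what shows in the picture. A call takes as long as a camera call.
- spot_in(camera, name): "uv" ([column, row] in pixels, amid what is visible of it).
- landmark_of(camera, name): "uv" ([column, row] in pixels: a listed point, or the origin of a listed thing).
The state is a dict: "t": time; "qpos": joint angles; "joint_velocities": joint speeds; "joint_torque": joint torques, N m; "tool_pos": TCP position; "ee_rot": TCP orientation; "force": force on the tool from outside, world axes, zero at the start; "moment": the same for the moment, N m; "width": finger opening in m; "grasp_force": force on a finger pad.
Only numpy, scipy, OpenCV 4.12 (cv2) and the standard library are available. Lean on these libraries where they do the work, as an engineer would, in place of code of your own. Each camera call takes 0.05 s, during which the arm holds its last target. There are 200 camera calls.

## Working session

There is one attempt and no reset: what is moved stays moved. The work goes in short steps, Python scripts to look and compute and a tool call to move; the robot and the scene stay as the last step left them, time stands still between calls to the robot, and variables do not carry over. Pictures are saved under pics/ and viewed, at most 10 in all, crops included, and the job is handed in when it is done.

Besides the shell and the picture viewer there is one more tool, called after "Emit:" by a JSON object that holds its "api" and its "payload", one argument or row to a line. servo_tool: Moves the arm, as the interface text tells. Its arguments: {"type":"object","properties":{"offset":{"type":"array"},"dr":{"type":"array"},"gripper":{"type":"number"},"squeeze":{"type":"number"}},"required":["offset","dr"]}

```bash
mkdir -p pics; ls
cat > h.py <<'E'
import numpy as np, cv2
from station import *
def look(cams=("scene","side")):
    for c in cams:
        im=snapshot(c); cv2.imwrite(f"pics/{c}_{get_state()['t']:.2f}.png",im)
def ray(c,uv):
    i=camera_info(c);K=np.array(i["intrinsics"]);T=np.array(i["extrinsics"])
    d=np.linalg.solve(K,[uv[0],uv[1],1]);d=T[:3,:3]@np.array([d[0],-d[1],-d[2]])
    return T[:3,3],d/np.linalg.norm(d)
def atz(c,uv,z):
    o,d=ray(c,uv);return o+d*(z-o[2])/d[2]
def tri(rs):
    A=0;b=0
    for o,d in rs:
        P=np.eye(3)-np.outer(d,d);A=A+P;b=b+P@o
    return np.linalg.solve(A,b)
def proj(c,p):
    i=camera_info(c);K=np.array(i["intrinsics"]);T=np.array(i["extrinsics"])
    q=T[:3,:3].T@(np.array(p)-T[:3,3]);q=K@np.array([q[0],-q[1],-q[2]]);return q[:2]/q[2]
E
python3 - <<'E'
from h import *
print(get_state())
i=camera_info("scene");print({k:np.shape(v) for k,v in i.items()}); 
a=[];
for c in ("scene","side"):
    print(c,np.round(np.array(camera_info(c)["extrinsics"]),3).tolist())
    im=snapshot(c); cv2.imwrite(f"pics/{c}0.png",im)
    for n in ("lever_knob","lever_hinge","pipe_balance","cradle","pipe"):
        print(c,n,[(np.round(r["uv"],1).tolist(),round(r["score"],2)) for r in landmark_of(c,n)[:2]])
E
```

```text
pics
{'t': 0.0, 'qpos': array([ 1.40812050e+00,  3.59392067e-01,  1.10495896e-02, -3.76269536e-04,
       -1.22406045e+00, -2.88098683e-01]), 'joint_velocities': array([-0.00030536,  0.00055283, -0.00079588,  0.0012285 , -0.00073747,
       -0.00127927]), 'joint_torque': array([ 1.29946145e-06, -5.83320308e+01,  2.93410689e+01,  6.93692297e+00,
       -6.00228828e-03, -1.00832145e-05]), 'tool_pos': array([0.29389087, 0.60716588, 0.24935154]), 'ee_rot': array([ 3.13995176e+00, -1.17395107e-04, -4.50902568e-01]), 'force': array([0.01388275, 0.66868861, 0.23102899]), 'moment': array([-0.01096035, -0.00855447,  0.02647359]), 'grasp_force': 0.0, 'width': 0.0855711306057304}
{'intrinsics': (3, 3), 'extrinsics': (4, 4)}
scene [[0.169, -0.776, 0.608, 1.612], [0.986, 0.139, -0.097, -0.174], [-0.01, 0.615, 0.788, 1.481], [0.0, 0.0, 0.0, 1.0]]
scene lever_knob [([272.3, 172.9], 0.75)]
scene lever_hinge [([278.5, 212.5], 0.7)]
scene pipe_balance [([250.2, 206.6], 0.78), ([131.2, 200.1], 0.31)]
scene cradle [([248.9, 220.1], 0.73), ([221.6, 190.5], 0.48)]
scene pipe [([247.5, 203.6], 0.63)]
side [[0.702, 0.409, -0.583, -0.314], [-0.712, 0.403, -0.574, -0.864], [-0.0, 0.818, 0.575, 0.989], [0.0, 0.0, 0.0, 1.0]]
side lever_knob [([220.2, 191.3], 0.68)]
side lever_hinge [([254.9, 179.4], 0.84), ([295.8, 212.9], 0.69)]
side pipe_balance [([254.9, 209.6], 0.8)]
side cradle [([352.2, 278.4], 0.64), ([254.1, 223.7], 0.6)]
side pipe [([254.9, 215.3], 0.81)]
```

Run:
```python
from h import *
U={"lever_knob":((272.3,172.9),(220.2,191.3)),"lever_hinge":((278.5,212.5),(254.9,179.4)),"pipe_balance":((250.2,206.6),(254.9,209.6)),"cradle":((248.9,220.1),(254.1,223.7)),"pipe":((247.5,203.6),(254.9,215.3))}
for n,(a,b) in U.items():
    p=tri([ray("scene",a),ray("side",b)]);print(n,p.round(4),np.round(proj("scene",p)-a,1),np.round(proj("side",p)-b,1))
a=cv2.imread("pics/scene0.png");b=cv2.imread("pics/side0.png")
cv2.imwrite("pics/both0.png",np.hstack([cv2.resize(a[100:320,120:380],(400,338)),cv2.resize(b[100:320,150:410],(400,338))]))
```

```text
lever_knob [0.4911 0.0821 0.141 ] [ 0. -0.] [0. 0.]
lever_hinge [0.6575 0.07   0.1224] [-0.4  0.3] [-0.4 -0.2]
pipe_balance [ 0.5724 -0.0145  0.0656] [-0.1  0. ] [-0.1 -0. ]
cradle [ 0.576  -0.0157 -0.0069] [ 1.3 -1.1] [1.5 0.8]
pipe [ 0.5547 -0.0255  0.0578] [-1.1  0.9] [-1.3 -0.7]
```

View pics/scene0.png

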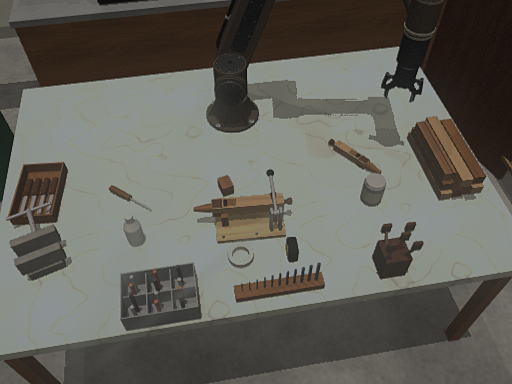

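View pics/side0.png

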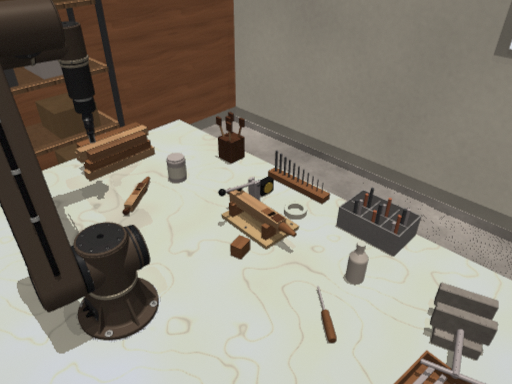

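The cradle is at about (0.575, -0.015), turned about -4°, with the lever slightly raised (knob at scene (270,173), side (222,192)). I'm moving towards the lever.

Emit:
{"api": "servo_tool", "payload": {
  "offset": [
    [0.3, 0.3, 0],
    [0.65, 0.65, 0],
    [1, 1, 0],
    [1, 1, 0]
  ],
  "dr": [
    [0, 0, 0],
    [0, 0, 0],
    [0, 0, 0],
    [0, 0, 0]
  ],
  "gripper": 85,
  "squeeze": 40
}}

```text
t: 0.93
tool_pos: [0.3323, 0.4955, 0.251]
ee_rot: [3.141, 0.0, -0.453]
force: [-0.5, 0.5, -0.8]
width: 0.0849
grasp_force: 0.0
```

Emit:
{"api": "servo_tool", "payload": {
  "offset": [
    [0.3, 0.3, 0],
    [0.65, 0.65, 0],
    [1, 1, 0],
    [1, 1, 0]
  ],
  "dr": [
    [0, 0, 0],
    [0, 0, 0],
    [0, 0, 0],
    [0, 0, 0]
  ]
}}

```text
t: 1.27
tool_pos: [0.3691, 0.3887, 0.2509]
ee_rot: [3.141, 0.0, -0.453]
force: [0.1, -0.2, -0.2]
width: 0.0851
grasp_force: 0.0
```

Emit:
{"api": "servo_tool", "payload": {
  "offset": [
    [0.3, 0.3, 0],
    [0.65, 0.65, 0],
    [1, 1, 0],
    [1, 1, 0]
  ],
  "dr": [
    [0, 0, 0],
    [0, 0, 0],
    [0, 0, 0],
    [0, 0, 0]
  ]
}}

```text
t: 1.6
tool_pos: [0.4061, 0.2822, 0.2507]
ee_rot: [3.141, 0.0, -0.454]
force: [-0.0, 0.4, -0.8]
width: 0.0847
grasp_force: 0.0
```

Emit:
{"api": "servo_tool", "payload": {
  "offset": [
    [0.3, 0.3, 0],
    [0.65, 0.65, 0],
    [1, 1, 0],
    [1, 1, 0],
    [1, 1, 0]
  ],
  "dr": [
    [0, 0, -0.05],
    [0, 0, -0.1],
    [0, 0, -0.15],
    [0, 0, -0.19],
    [0, 0, -0.19]
  ]
}}

```text
t: 2.02
tool_pos: [0.4432, 0.1783, 0.2507]
ee_rot: [-3.141, -0.0, -0.071]
force: [-1.0, 0.8, -0.3]
width: 0.085
grasp_force: 0.0
```

Run:
```python
from h import *
print(np.round(np.array(camera_info("wrist")["extrinsics"]),3).tolist())
im=snapshot("wrist"); cv2.imwrite("pics/wrist1.png",im)
for n in ("lever_knob","lever_hinge","pipe_balance","cradle","pipe"):
    r=landmark_of("wrist",n)[:2]
    print(n,[(np.round(q["uv"],1).tolist(),round(q["score"],2)) for q in r])
```

```text
[[-0.07, 0.954, 0.292, 0.517], [-0.998, -0.067, -0.02, 0.173], [0.001, -0.293, 0.956, 0.374], [0.0, 0.0, 0.0, 1.0]]
lever_knob [([410.9, 123.0], 0.78), ([479.2, 13.8], 0.74)]
lever_hinge [([481.8, 12.9], 0.63)]
pipe_balance [([511.0, 10.8], 0.7)]
cradle []
pipe [([481.8, 13.7], 0.6)]
```

View pics/wrist1.png

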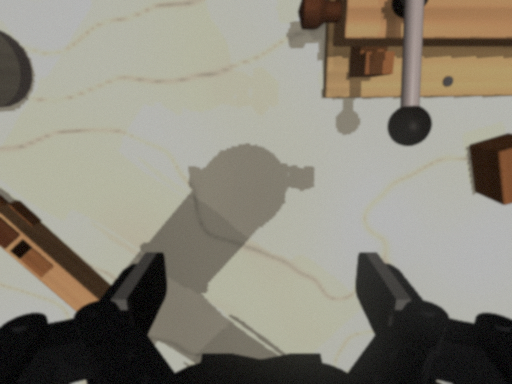

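The wrist view shows the knob at (410,125) with its bar running up the image, and the pipe's stopper at (320,12). I'll triangulate the knob from three views.

Run:
```python
from h import *
w=ray("wrist",(410,124.5));s=ray("scene",(271,172.9));d=ray("side",(221,191.5))
for L in ([w,s,d],[w,s],[w,d]): print(tri(L).round(4))
im=cv2.cvtColor(cv2.imread("pics/wrist1.png"),cv2.COLOR_BGR2GRAY)
m=(im[80:160,370:450]<50).astype(np.uint8);n,_,st,c=cv2.connectedComponentsWithStats(m);print(st[1:],c[1:]+[370,80])
# bar centre line direction at a few rows
for r in (30,60,90):
    print(r,np.round(im[r,395:435].astype(int)).tolist())
```

```text
[0.4904 0.0758 0.1436]
[0.4911 0.0755 0.1442]
[0.4892 0.0745 0.1449]
[[  19   27   41   38 1162]] [[409.13683305 124.88296041]]
30 [87, 90, 94, 97, 99, 110, 126, 128, 104, 79, 76, 86, 98, 109, 120, 126, 136, 143, 149, 153, 154, 151, 153, 150, 148, 141, 133, 132, 137, 142, 148, 144, 145, 144, 144, 145, 143, 147, 144, 144]
60 [143, 144, 146, 145, 146, 143, 126, 101, 75, 81, 92, 100, 115, 122, 128, 138, 145, 153, 158, 156, 155, 153, 149, 145, 138, 132, 134, 138, 146, 147, 147, 146, 146, 147, 148, 147, 147, 146, 147, 148]
90 [150, 147, 147, 149, 141, 130, 100, 79, 82, 93, 102, 114, 119, 133, 141, 151, 158, 164, 162, 158, 152, 149, 146, 139, 135, 142, 148, 149, 151, 150, 151, 148, 150, 151, 151, 149, 150, 148, 151, 151]
```

Emit:
{"api": "servo_tool", "payload": {
  "offset": [
    [0.25, 0.3, 0],
    [0.5, 0.6, 0],
    [0.7, 0.88, 0],
    [0.7, 0.88, 0]
  ],
  "dr": [
    [0, 0, 0],
    [0, 0, 0],
    [0, 0, 0],
    [0, 0, 0]
  ]
}}

```text
t: 2.65
tool_pos: [0.495, 0.1042, 0.25]
ee_rot: [3.14, 0.0, -0.072]
force: [-0.1, 0.7, 0.6]
width: 0.0852
grasp_force: 0.0
```

Emit:
{"api": "servo_tool", "payload": {
  "offset": [
    [0.25, 0.3, 0],
    [0.5, 0.6, 0],
    [0.7, 0.88, 0],
    [0.7, 0.88, 0],
    [0.7, 0.88, 0]
  ],
  "dr": [
    [0, 0, 0],
    [0, 0, 0],
    [0, 0, 0],
    [0, 0, 0],
    [0, 0, 0]
  ]
}}

```text
t: 3.07
tool_pos: [0.5448, 0.0315, 0.2497]
ee_rot: [3.141, 0.001, -0.073]
force: [0.3, 0.2, -0.1]
width: 0.085
grasp_force: 0.0
```

Run:
```python
from h import *
im=snapshot("wrist"); cv2.imwrite("pics/wrist2.png",im)
for n,z in (("lever_knob",.144),("lever_hinge",.116),("pipe_balance",.078),("cradle",0),("pipe",.055)):
    for q in landmark_of("wrist",n)[:2]: print(n,np.round(q["uv"],1).tolist(),round(q["score"],2),atz("wrist",q["uv"],z).round(4))
print(get_state()["tool_pos"],get_state()["ee_rot"])
```

```text
lever_knob [215.4, 268.2] 0.79 [0.4901 0.0714 0.144 ]
lever_hinge [206.8, 56.8] 0.63 [0.6473 0.0642 0.116 ]
pipe_balance [327.8, 151.6] 0.8 [ 0.5645 -0.0306  0.078 ]
pipe [317.3, 142.9] 0.78 [ 0.5697 -0.0251  0.055 ]
[0.54417755 0.03265403 0.25052542] [-3.14137356e+00 -3.35185635e-04 -6.94260669e-02]
```

View pics/wrist2.png

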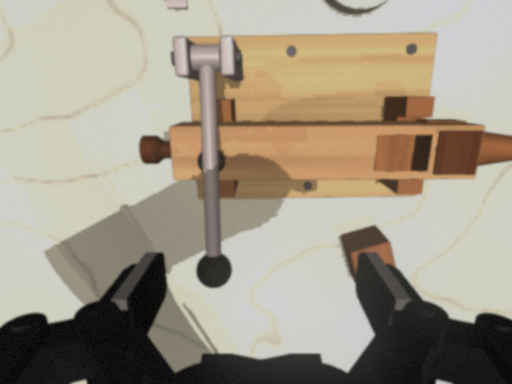

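The second wrist view shows the knob at (214,270), the hinge at (207,55), and the pipe body from (173,125) to (480,180) with its foot to the right. Next I'll place the gripper over the knob, then descend.

Emit:
{"api": "servo_tool", "payload": {
  "offset": [
    [-0.35, -0.23, 0.2],
    [-0.72, -0.46, 0.4],
    [-0.72, -0.46, 0.4],
    [-0.72, -0.46, 0.4]
  ],
  "dr": [
    [0, 0, -0.008],
    [0, 0, -0.008],
    [0, 0, -0.008],
    [0, 0, -0.008]
  ]
}}

```text
t: 3.7
tool_pos: [0.488, 0.0735, 0.2181]
ee_rot: [3.141, 0.001, -0.052]
force: [0.5, -0.7, 0.8]
width: 0.0853
grasp_force: 0.0
```

Run:
```python
from h import *
im=snapshot("wrist"); cv2.imwrite("pics/wrist3.png",im)
for n,z in (("lever_knob",.144),("lever_hinge",.116)):
    for q in landmark_of("wrist",n)[:2]: print(n,np.round(q["uv"],1).tolist(),round(q["score"],2),atz("wrist",q["uv"],z).round(4))
print(get_state()["tool_pos"],get_state()["ee_rot"])
```

```text
lever_knob [262.6, 210.6] 0.67 [0.4929 0.0712 0.144 ]
[0.49040939 0.07293426 0.21911435] [-3.14101359e+00 -1.50387749e-03 -5.40710703e-02]
```

View pics/wrist3.png

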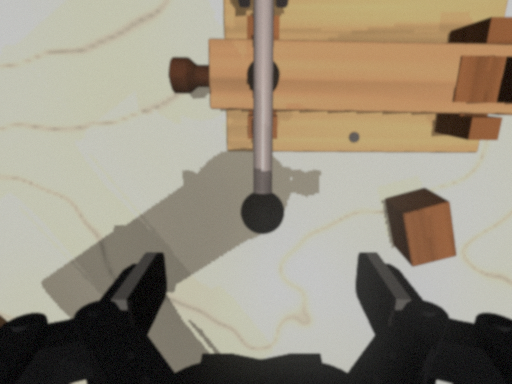

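The knob is centred between the fingers at (262,211). I'll descend and pinch it.

Emit:
{"api": "servo_tool", "payload": {
  "offset": [
    [0.02, 0, 0.3],
    [0.02, 0.01, 0.6],
    [0.02, 0.01, 0.94],
    [0.02, 0.01, 0.94],
    [0.02, 0.01, 0.94]
  ],
  "dr": [
    [0, 0, 0],
    [0, 0, 0],
    [0, 0, 0],
    [0, 0, 0],
    [0, 0, 0]
  ]
}}

```text
t: 4.27
tool_pos: [0.4913, 0.071, 0.1428]
ee_rot: [3.14, 0.002, -0.056]
force: [-0.4, 0.4, 1.0]
width: 0.0847
grasp_force: 0.0
```

Emit:
{"api": "servo_tool", "payload": {
  "offset": [
    [0, 0, 0],
    [0, 0, 0],
    [0, 0, 0],
    [0, 0, 0],
    [0, 0, 0]
  ],
  "dr": [
    [0, 0, 0],
    [0, 0, 0],
    [0, 0, 0],
    [0, 0, 0],
    [0, 0, 0]
  ],
  "gripper": 10,
  "squeeze": 30
}}

```text
t: 4.68
tool_pos: [0.4916, 0.0722, 0.1439]
ee_rot: [-3.14, -0.002, -0.055]
force: [-4.0, 11.6, 2.7]
width: 0.0266
grasp_force: 28.9
```

Emit:
{"api": "servo_tool", "payload": {
  "offset": [
    [0, 0, 0],
    [0, 0, 0],
    [0, 0, 0],
    [0, 0, 0],
    [0, 0, 0]
  ],
  "dr": [
    [0, 0, 0],
    [0, 0, 0],
    [0, 0, 0],
    [0, 0, 0],
    [0, 0, 0]
  ]
}}

```text
t: 5.1
tool_pos: [0.4915, 0.0723, 0.1434]
ee_rot: [-3.14, -0.001, -0.055]
force: [-1.3, 5.3, 2.1]
width: 0.0264
grasp_force: 29.4
```

Emit:
{"api": "servo_tool", "payload": {
  "offset": [
    [0.047, 0, -0.203],
    [0.112, 0, -0.392],
    [0.195, 0, -0.573],
    [0.296, 0, -0.746],
    [0.414, 0, -0.907]
  ],
  "dr": [
    [0, 0, 0],
    [0, 0, 0],
    [0, 0, 0],
    [0, 0, 0],
    [0, 0, 0]
  ]
}}

```text
t: 5.52
tool_pos: [0.5241, 0.0704, 0.2161]
ee_rot: [-3.14, 0.0, -0.055]
force: [0.9, 5.5, -4.6]
width: 0.0261
grasp_force: 29.7
```

Emit:
{"api": "servo_tool", "payload": {
  "offset": [
    [0.133, 0, -0.149],
    [0.281, 0, -0.284],
    [0.441, 0, -0.403],
    [0.613, 0, -0.506],
    [0.793, 0, -0.592]
  ],
  "dr": [
    [0, 0, 0],
    [0, 0, 0],
    [0, 0, 0],
    [0, 0, 0],
    [0, 0, 0]
  ]
}}

```text
t: 5.93
tool_pos: [0.5874, 0.0669, 0.2632]
ee_rot: [-3.141, 0.001, -0.055]
force: [-1.2, 4.3, -2.9]
width: 0.026
grasp_force: 29.7
```

Emit:
{"api": "servo_tool", "payload": {
  "offset": [
    [0.188, 0, -0.067],
    [0.385, 0, -0.115],
    [0.58, 0, -0.143],
    [0.76, 0, -0.151],
    [0.76, 0, -0.151]
  ],
  "dr": [
    [0, 0, 0],
    [0, 0, 0],
    [0, 0, 0],
    [0, 0, 0],
    [0, 0, 0]
  ]
}}

```text
t: 6.35
tool_pos: [0.6508, 0.0633, 0.2755]
ee_rot: [3.142, -0.002, -0.055]
force: [1.0, 3.0, 4.8]
width: 0.0235
grasp_force: 28.1
```

Run:
```python
from h import *
s=get_state();print(s["tool_pos"],s["force"],s["ee_rot"])
look()
R=[]
for n in ("lever_knob","lever_hinge"):
  L=[]
  for c in ("scene","side"):
    for q in landmark_of(c,n)[:2]: print(c,n,np.round(q["uv"],1).tolist(),round(q["score"],2));
    L.append(ray(c,landmark_of(c,n)[0]["uv"])) if landmark_of(c,n) else 0
  if len(L)==2: print(tri(L).round(4))
import glob
a,b=[cv2.imread(sorted(glob.glob(f"pics/{c}_*"))[-1]) for c in ("scene","side")]
cv2.imwrite("pics/b1.png",np.hstack([cv2.resize(x,(400,400),interpolation=cv2.INTER_CUBIC) for x in (a[120:260,190:330],b[90:230,180:320])]))
```

```text
[0.65075687 0.06331413 0.27548674] [0.96281231 3.03823885 4.78160128] [ 3.14154410e+00 -1.69562590e-03 -5.45062644e-02]
scene lever_knob [279.0, 179.4] 0.74
side lever_knob [253.0, 148.4] 0.69
side lever_knob [256.8, 214.5] 0.24
[0.6365 0.067  0.2707]
scene lever_hinge [275.7, 214.2] 0.86
side lever_hinge [255.9, 180.5] 0.88
[0.6584 0.0622 0.1188]
```

View pics/b1.png

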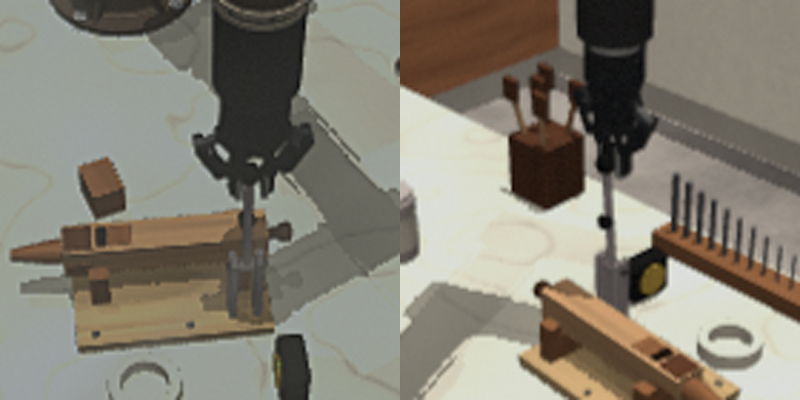

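The lever is nearly upright, but in the side view its bar (bottom (612,250), top (605,170) in the crop) leans slightly back towards the robot. I'll measure the angle from the bar's slope.

```bash
cat > bar.py <<'E'
from h import *
from scipy.optimize import brentq
def slope(a,H=(0.650,0.064,.116),th=-.053):
    u=np.array([-np.cos(a)*np.cos(th),-np.cos(a)*np.sin(th),np.sin(a)]);H=np.array(H)
    p,q=proj("side",H+.04*u),proj("side",H+.13*u);return (q[0]-p[0])/(q[1]-p[1]),p,q
E
python3 - <<'E'
from bar import *
import glob
im=cv2.imread(sorted(glob.glob("pics/side_*"))[-1]);g=cv2.cvtColor(im,cv2.COLOR_BGR2GRAY).astype(int)
for a in (1.35,1.45,1.5,1.571,1.65): s,p,q=slope(a);print(a,round(s,3),p.round(1),q.round(1))
for r in range(148,182,2): print(r,g[r,244:266].tolist())
E
```

```text
1.35 0.211 [252.7 174.1] [248.8 155.6]
1.45 0.105 [253.4 173.6] [251.3 153.9]
1.5 0.057 [253.8 173.4] [252.6 153.2]
1.571 -0.007 [254.4 173.1] [254.5 152.3]
1.65 -0.073 [255.  172.8] [256.5 151.5]
148 [92, 152, 151, 145, 102, 8, 10, 12, 15, 14, 23, 52, 70, 31, 19, 18, 44, 107, 159, 159, 158, 157]
150 [74, 140, 149, 149, 141, 101, 56, 36, 28, 49, 88, 79, 70, 30, 20, 37, 82, 141, 159, 161, 161, 159]
152 [110, 208, 186, 163, 159, 135, 129, 78, 82, 89, 122, 120, 100, 98, 111, 133, 150, 150, 150, 149, 148, 151]
154 [109, 211, 218, 219, 219, 217, 188, 80, 81, 88, 125, 148, 149, 148, 147, 143, 144, 145, 146, 146, 146, 144]
156 [116, 215, 219, 218, 219, 219, 203, 104, 83, 95, 145, 183, 167, 154, 148, 148, 148, 147, 146, 147, 146, 145]
158 [219, 219, 219, 219, 219, 219, 203, 118, 85, 102, 165, 219, 219, 217, 205, 185, 169, 154, 149, 148, 150, 151]
160 [218, 219, 220, 219, 220, 219, 208, 135, 84, 92, 145, 219, 219, 218, 219, 220, 219, 217, 205, 188, 171, 156]
162 [219, 220, 220, 219, 220, 219, 207, 133, 83, 89, 141, 218, 218, 218, 218, 218, 218, 219, 218, 218, 216, 213]
164 [219, 219, 219, 219
[... 275 characters left out ...]
219, 219, 219, 220, 219, 219, 220]
170 [217, 218, 218, 218, 218, 208, 163, 134, 72, 67, 108, 183, 219, 220, 219, 220, 220, 219, 220, 220, 220, 220]
172 [215, 215, 215, 214, 214, 215, 216, 197, 104, 82, 99, 163, 218, 218, 218, 220, 219, 219, 219, 218, 220, 219]
174 [214, 214, 214, 215, 214, 214, 215, 202, 130, 82, 101, 163, 216, 216, 216, 217, 217, 218, 217, 218, 218, 218]
176 [213, 212, 212, 212, 211, 206, 203, 185, 118, 85, 90, 136, 207, 210, 210, 211, 211, 212, 213, 212, 214, 208]
178 [211, 210, 210, 206, 190, 162, 132, 112, 81, 84, 90, 142, 214, 213, 215, 215, 216, 210, 184, 162, 84, 21]
180 [210, 210, 210, 196, 124, 82, 86, 81, 84, 84, 82, 114, 191, 184, 131, 144, 90, 24, 28, 25, 24, 27]
```

The slope gives about 1.49 rad, so I'll push another 11 mm and re-measure.

Emit:
{"api": "servo_tool", "payload": {
  "offset": [
    [0.05, 0, 0],
    [0.1, 0, 0],
    [0.14, 0, 0],
    [0.14, 0, 0],
    [0.14, 0, 0]
  ],
  "dr": [
    [0, 0, 0],
    [0, 0, 0],
    [0, 0, 0],
    [0, 0, 0],
    [0, 0, 0]
  ]
}}

```text
t: 7.47
tool_pos: [0.6595, 0.0627, 0.2755]
ee_rot: [-3.141, -0.001, -0.055]
force: [0.7, 5.1, 4.7]
width: 0.0225
grasp_force: 26.8
```

```bash
cat >> bar.py <<'E'
def measure(side_png=None):
    im=snapshot("side");g=cv2.cvtColor(im,cv2.COLOR_BGR2GRAY).astype(float)
    X=[]
    for r in list(range(154,164))+list(range(171,177)):
        v=g[r,247:266]; k=4+int(np.argmin(v[4:9]))   # bar minimum, cols 251..255
        def cross(seq,th=150):
            for i in range(len(seq)-1):
                if seq[i]<th<=seq[i+1]: return i+(th-seq[i])/(seq[i+1]-seq[i])
            return None
        R=cross(v[k:]);L=cross(v[k::-1])
        X.append((r,k+247+(R if R and R<4 else np.nan),k+247-(L if L and L<5 else np.nan)))
    X=np.array(X);out=[]
    for j,lo in ((1,157),(2,154)):
        m=~np.isnan(X[:,j])&(X[:,0]>=lo)
        p=np.polyfit(X[m,0],X[m,j],1);out.append(p[0])
    a=[brentq(lambda a:slope(a)[0]-s,1.2,1.9) for s in out+[np.mean(out)]]
    print("edges slope",np.round(out,3),"angle",np.round(a,3));return im
E
python3 - <<'E'
from bar import *
cv2.imwrite("pics/s2.png",measure());measure()
s=get_state();print(s["tool_pos"],s["force"],s["width"])
snapshot("scene")
for c in ("scene","side"):
  for n in ("lever_knob","lever_hinge"): print(c,n,[np.round(q["uv"],1).tolist() for q in landmark_of(c,n)])
cv2.imwrite("pics/wrist4.png",snapshot("wrist"))
E
```

```text
edges slope [0.012 0.023] angle [1.55  1.537 1.544]
edges slope [0.012 0.023] angle [1.55  1.537 1.544]
[0.65948521 0.06274634 0.27557441] [0.98453564 4.70480122 4.07027759] 0.022154560855451203
scene lever_knob [[275.8, 182.4]]
scene lever_hinge [[277.8, 209.6]]
side lever_knob [[251.2, 145.7]]
side lever_hinge [[253.4, 181.7]]
```

View pics/wrist4.png

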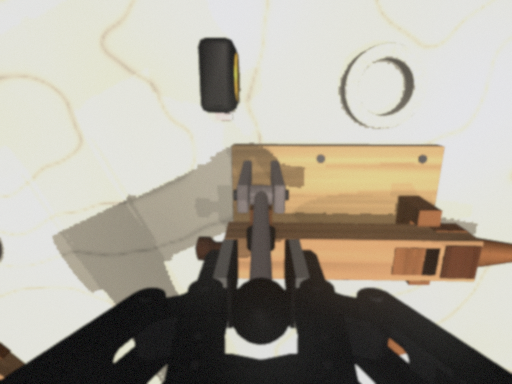

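The wrist view shows the knob at (262,310) between the fingers, and the hinge clevis at (262,193). I'll compare their x positions along the rays.

Run:
```python
from h import *
for uv,z in (((262,310),.276),((262,310),.286),((262,193),.116),((262,193),.120)): print(uv,z,atz("wrist",uv,z).round(4))
```

```text
(262, 310) 0.276 [0.6428 0.0625 0.276 ]
(262, 310) 0.286 [0.6502 0.0621 0.286 ]
(262, 193) 0.116 [0.6488 0.0615 0.116 ]
(262, 193) 0.12 [0.65   0.0614 0.12  ]
```

The knob has slid about 13 mm off the pad centre, and the lever is at about 1.54. I'll open, recentre and regrip.

Emit:
{"api": "servo_tool", "payload": {
  "offset": [
    [0, 0, 0],
    [0, 0, 0],
    [0, 0, 0],
    [0, 0, 0],
    [0, 0, 0]
  ],
  "dr": [
    [0, 0, 0],
    [0, 0, 0],
    [0, 0, 0],
    [0, 0, 0],
    [0, 0, 0]
  ],
  "gripper": 60
}}

```text
t: 8.28
tool_pos: [0.6592, 0.062, 0.2748]
ee_rot: [3.141, 0.001, -0.055]
force: [0.5, -0.3, -0.7]
width: 0.06
grasp_force: 0.0
```

Emit:
{"api": "servo_tool", "payload": {
  "offset": [
    [-0.08, 0, 0],
    [-0.16, 0, 0],
    [-0.16, 0, 0],
    [-0.16, 0, 0],
    [-0.16, 0, 0]
  ],
  "dr": [
    [0, 0, 0],
    [0, 0, 0],
    [0, 0, 0],
    [0, 0, 0],
    [0, 0, 0]
  ]
}}

```text
t: 8.7
tool_pos: [0.6466, 0.0632, 0.2754]
ee_rot: [-3.141, -0.0, -0.055]
force: [0.0, 0.1, 0.3]
width: 0.06
grasp_force: 0.0
```

Run:
```python
from bar import *
measure()
cv2.imwrite("pics/wrist5.png",snapshot("wrist"))
print(landmark_of("wrist","lever_knob"),landmark_of("wrist","lever_hinge"),get_state()["tool_pos"])
for q in landmark_of("wrist","lever_knob"): print(atz("wrist",q["uv"],.276))
for q in landmark_of("wrist","lever_hinge"): print(atz("wrist",q["uv"],.116))
```

```text
edges slope [0.02  0.031] angle [1.54  1.529 1.534]
[{'uv': [260.1, 285.1], 'score': 0.93}] [{'uv': [259.4, 182.4], 'score': 0.72}] [0.64681829 0.06312335 0.27509086]
[0.64308137 0.06294709 0.276     ]
[0.64608583 0.06351992 0.116     ]
```

View pics/wrist5.png

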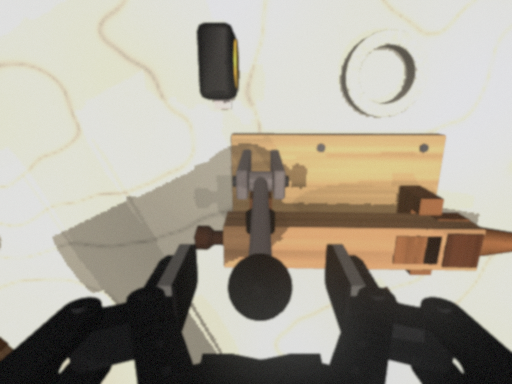

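The knob is at (260,287), about 3 mm behind the TCP, and the lever is at about 1.535. I'll centre, pinch and push 5 mm.

Emit:
{"api": "servo_tool", "payload": {
  "offset": [
    [-0.04, 0, 0],
    [-0.04, 0, 0],
    [-0.04, 0, 0],
    [-0.04, 0, 0],
    [-0.04, 0, 0]
  ],
  "dr": [
    [0, 0, 0],
    [0, 0, 0],
    [0, 0, 0],
    [0, 0, 0],
    [0, 0, 0]
  ],
  "gripper": 10
}}

```text
t: 9.42
tool_pos: [0.6435, 0.0637, 0.2753]
ee_rot: [-3.141, -0.0, -0.054]
force: [-1.5, 2.7, 2.0]
width: 0.0264
grasp_force: 29.5
```

Emit:
{"api": "servo_tool", "payload": {
  "offset": [
    [0, 0, 0],
    [0.02, 0, 0],
    [0.04, 0, 0],
    [0.065, 0, 0],
    [0.065, 0, 0]
  ],
  "dr": [
    [0, 0, 0],
    [0, 0, 0],
    [0, 0, 0],
    [0, 0, 0],
    [0, 0, 0]
  ]
}}

```text
t: 9.83
tool_pos: [0.6494, 0.0633, 0.2754]
ee_rot: [-3.141, -0.001, -0.055]
force: [-0.4, 4.7, 4.5]
width: 0.0262
grasp_force: 29.7
```

Run:
```python
from bar import *
measure();s=get_state();print(s["tool_pos"],s["width"],s["force"])
```

```text
edges slope [-0.02  -0.005] angle [1.586 1.568 1.577]
[0.649367   0.06332433 0.27540749] 0.026370592109485714 [0.0520225  4.67222997 3.65553536]
```

The lever is vertical to within about 0.4°. I'll release it and back straight up.

Emit:
{"api": "servo_tool", "payload": {
  "offset": [
    [0, 0, 0],
    [0, 0, 0],
    [0, 0, 0],
    [0, 0, 0],
    [0, 0, 0]
  ],
  "dr": [
    [0, 0, 0],
    [0, 0, 0],
    [0, 0, 0],
    [0, 0, 0],
    [0, 0, 0]
  ],
  "gripper": 85
}}

```text
t: 10.3
tool_pos: [0.6486, 0.0626, 0.2749]
ee_rot: [3.141, 0.0, -0.055]
force: [0.1, 0.5, 0.4]
width: 0.0841
grasp_force: 0.0
```

Emit:
{"api": "servo_tool", "payload": {
  "offset": [
    [0, 0, -0.3],
    [0, 0, -0.65],
    [0, 0, -0.98],
    [0, 0, -0.98]
  ],
  "dr": [
    [0, 0, 0],
    [0, 0, 0],
    [0, 0, 0],
    [0, 0, 0]
  ]
}}

```text
t: 10.63
tool_pos: [0.6505, 0.0626, 0.3598]
ee_rot: [-3.14, -0.008, -0.055]
force: [0.5, -0.7, 1.9]
width: 0.0853
grasp_force: 0.0
```

Emit:
{"api": "servo_tool", "payload": {
  "offset": [
    [-0.4, 0.4, 0],
    [-0.8, 0.8, 0],
    [-1, 1, 0],
    [-1, 1, 0],
    [-1, 1, 0]
  ],
  "dr": [
    [0, 0, 0],
    [0, 0, 0],
    [0, 0, 0],
    [0, 0, 0],
    [0, 0, 0]
  ]
}}

```text
t: 11.05
tool_pos: [0.5635, -0.0137, 0.3546]
ee_rot: [-3.141, -0.002, -0.056]
force: [-0.6, 0.5, -0.5]
width: 0.0853
grasp_force: 0.0
```

Run:
```python
from bar import *
cv2.imwrite("pics/s3.png",measure());s=get_state();print(s["tool_pos"],s["qpos"].round(3))
cv2.imwrite("pics/wrist6.png",snapshot("wrist"))
for n,z in (("lever_knob",.276),("lever_hinge",.116),("pipe_balance",.078),("pipe",.055)):
    for q in landmark_of("wrist",n)[:2]: print(n,np.round(q["uv"],1).tolist(),round(q["score"],2),atz("wrist",q["uv"],z).round(4))
snapshot("scene")
L={}
for n in ("lever_knob","lever_hinge"):
  print(n,tri([ray(c,landmark_of(c,n)[0]["uv"]) for c in ("scene","side")]).round(4))
```

```text
edges slope [-0.021 -0.001] angle [1.587 1.564 1.576]
[ 0.56421778 -0.01300263  0.35414066] [ 0.324  0.125 -0.065  0.    -1.38   1.191]
lever_knob [122.9, 83.0] 0.62 [0.6499 0.0627 0.276 ]
lever_hinge [183.4, 91.4] 0.76 [0.6466 0.064  0.116 ]
pipe_balance [275.5, 156.5] 0.57 [ 0.5651 -0.0312  0.078 ]
pipe [268.2, 148.1] 0.94 [ 0.5723 -0.0231  0.055 ]Traceback (most recent call last):
  File "<stdin>", line 9, in <module>
IndexError: list index out of range
```

View pics/wrist6.png

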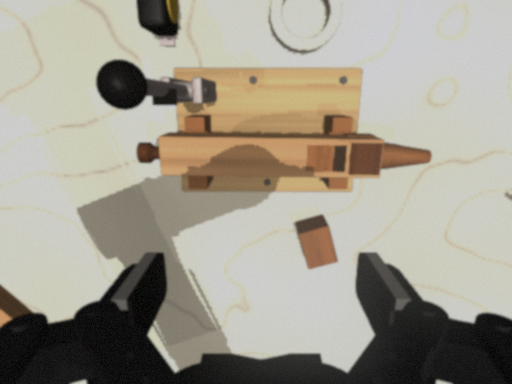

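The lever is upright and released (knob at (122,83), hinge at (205,91)). The pipe's top face runs from u≈161 to 383, v≈138 to 177. I'll extract its edges for a precise pose.

Run:
```python
from h import *
im=cv2.imread("pics/wrist6.png");g=cv2.GaussianBlur(cv2.cvtColor(im,cv2.COLOR_BGR2GRAY),(3,3),0).astype(float)
for n in (215,290):print(n,g[128:184,n].astype(int).tolist())
print(g[158,150:175].astype(int).tolist(),g[158,372:392].astype(int).tolist())
gy=np.gradient(g,axis=0);P={}
for nm,lo,hi,sg in (("far",130,143,1),("near",170,183,0)):
    pts=[]
    for u in range(215,300,3):
        s=gy[lo:hi,u]; k=np.argmax(s if sg else np.abs(s)); pts.append((u,lo+k))
    pts=np.array(pts,float);l=cv2.fitLine(pts.astype(np.float32),cv2.DIST_HUBER,0,.01,.01).ravel();print(nm,l.round(3))
    P[nm]=[atz("wrist",(u,l[3]+(u-l[2])*l[1]/l[0]),.101) for u in (162,215,300,382)]
    w=P[nm];d=w[3]-w[0];print(nm,np.round(w,4).tolist(),"yaw",np.arctan2(d[0],-d[1]).round(4)*1)
print(atz("wrist",(161,157),.101),atz("wrist",(382,157),.101))
```

```text
215 [154, 150, 139, 119, 96, 81, 75, 79, 97, 124, 146, 156, 160, 161, 162, 163, 163, 162, 162, 163, 164, 165, 166, 166, 165, 160, 152, 139, 122, 109, 102, 98, 96, 95, 96, 97, 98, 100, 102, 103, 106, 108, 109, 109, 109, 108, 107, 105, 106, 108, 109, 110, 111, 113, 115, 115]
290 [150, 149, 146, 136, 119, 99, 83, 76, 81, 100, 126, 147, 157, 160, 161, 161, 161, 161, 162, 162, 163, 164, 164, 165, 165, 164, 164, 164, 163, 162, 160, 157, 154, 153, 153, 150, 141, 127, 113, 106, 105, 104, 104, 105, 106, 108, 110, 116, 131, 151, 166, 173, 174, 175, 175, 175]
[46, 48, 52, 62, 77, 92, 100, 104, 110, 121, 135, 146, 151, 153, 152, 152, 153, 153, 152, 151, 151, 151, 152, 152, 153] [82, 81, 80, 79, 77, 77, 78, 85, 98, 111, 117, 117, 114, 113, 113, 114, 114, 113, 113, 113]
far [1.00000e+00 1.70000e-02 2.57000e+02 1.37414e+02]
far [[0.6, 0.0976, 0.101], [0.5957, 0.0375, 0.101], [0.5889, -0.0592, 0.101], [0.5823, -0.1528, 0.101]] yaw -0.0706
near [ 1.00000e+00 -2.00000e-03  2.59535e+02  1.76888e+02]
near [[0.552, 0.1044, 0.101], [0.5487, 0.0419, 0.101], [0.5434, -0.0584, 0.101], [0.5383, -0.1552, 0.101]] yaw -0.0526
[0.57584721 0.10217881 0.101     ] [ 0.56197891 -0.15387099  0.101     ]
```

Emit:
{"api": "servo_tool", "payload": {
  "offset": [
    [0.03, 0.12, 0],
    [0.06, 0.24, 0],
    [0.06, 0.24, 0],
    [0.06, 0.24, 0],
    [0.06, 0.24, 0]
  ],
  "dr": [
    [0, 0, 0.052],
    [0, 0, 0.104],
    [0, 0, 0.156],
    [0, 0, 0.208],
    [0, 0, 0.26]
  ]
}}

```text
t: 11.87
tool_pos: [0.5685, -0.0319, 0.3531]
ee_rot: [3.141, 0.0, -0.58]
force: [0.7, -0.1, 0.0]
width: 0.0851
grasp_force: 0.0
```

Emit:
{"api": "servo_tool", "payload": {
  "offset": [
    [0, 0, 0.1],
    [0, 0, 0.2],
    [0, 0, 0.3],
    [0, 0, 0.4],
    [0, 0, 0.5]
  ],
  "dr": [
    [0, 0, 0.052],
    [0, 0, 0.104],
    [0, 0, 0.156],
    [0, 0, 0.208],
    [0, 0, 0.26]
  ]
}}

```text
t: 12.28
tool_pos: [0.5684, -0.0317, 0.3128]
ee_rot: [3.141, 0.0, -1.1]
force: [-0.2, 0.3, -0.1]
width: 0.0847
grasp_force: 0.0
```

Emit:
{"api": "servo_tool", "payload": {
  "offset": [
    [0, 0, 0.1],
    [0, 0, 0.2],
    [0, 0, 0.3],
    [0, 0, 0.4],
    [0, 0, 0.5]
  ],
  "dr": [
    [0, 0, 0.052],
    [0, 0, 0.104],
    [0, 0, 0.156],
    [0, 0, 0.208],
    [0, 0, 0.2655]
  ]
}}

```text
t: 12.7
tool_pos: [0.5684, -0.0317, 0.2728]
ee_rot: [3.141, -0.0, -1.631]
force: [-1.1, -0.1, -0.5]
width: 0.0849
grasp_force: 0.0
```

Run:
```python
from h import *
s=get_state();print(s["tool_pos"],s["ee_rot"],s["qpos"].round(3))
cv2.imwrite("pics/wrist7.png",snapshot("wrist"))
for n,z in (("pipe_balance",.078),("pipe",.055)):
    for q in landmark_of("wrist",n)[:2]: print(n,np.round(q["uv"],1).tolist(),round(q["score"],2),atz("wrist",q["uv"],z).round(4))
```

```text
[ 0.56839291 -0.03171057  0.27282099] [ 3.14113688e+00 -2.04356359e-04 -1.63052416e+00] [ 0.288  0.172 -0.191  0.    -1.209 -0.348]
pipe_balance [264.7, 175.7] 0.84 [ 0.563  -0.0297  0.078 ]
pipe [262.2, 169.6] 0.7 [ 0.566  -0.0308  0.055 ]
```

View pics/wrist7.png

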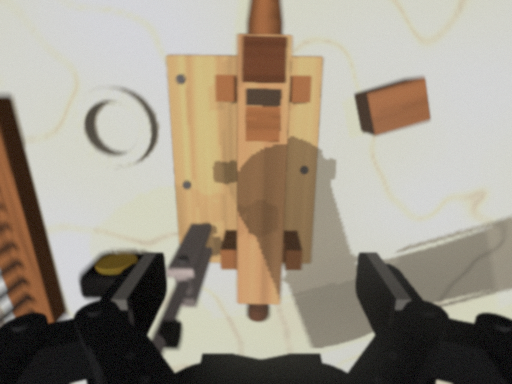

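The pipe is centred between the fingers (axis at u≈263, finger midpoint 261), so I'll descend.

Emit:
{"api": "servo_tool", "payload": {
  "offset": [
    [0, 0, 0.3],
    [0, 0, 0.65],
    [0, 0, 1],
    [0, 0, 1]
  ],
  "dr": [
    [0, 0, 0],
    [0, 0, 0],
    [0, 0, 0],
    [0, 0, 0]
  ]
}}

```text
t: 13.18
tool_pos: [0.5655, -0.0321, 0.1888]
ee_rot: [3.134, -0.001, -1.623]
force: [-0.9, -0.4, 0.3]
width: 0.0854
grasp_force: 0.0
```

Emit:
{"api": "servo_tool", "payload": {
  "offset": [
    [0, 0, 0.25],
    [0, 0, 0.5],
    [0, 0, 0.75],
    [0, 0, 1],
    [0, 0, 1]
  ],
  "dr": [
    [0, 0, 0],
    [0, 0, 0],
    [0, 0, 0],
    [0, 0, 0],
    [0, 0, 0]
  ]
}}

```text
t: 13.6
tool_pos: [0.5671, -0.0321, 0.1116]
ee_rot: [3.138, -0.001, -1.623]
force: [-1.6, 0.3, -0.7]
width: 0.085
grasp_force: 0.0
```

Emit:
{"api": "servo_tool", "payload": {
  "offset": [
    [0, 0, 0.15],
    [0, 0, 0.3],
    [0, 0, 0.44],
    [0, 0, 0.44],
    [0, 0, 0.44]
  ],
  "dr": [
    [0, 0, 0],
    [0, 0, 0],
    [0, 0, 0],
    [0, 0, 0],
    [0, 0, 0]
  ]
}}

```text
t: 14.02
tool_pos: [0.5686, -0.0319, 0.0791]
ee_rot: [-3.141, -0.0, -1.625]
force: [0.1, -0.7, 0.5]
width: 0.0847
grasp_force: 0.0
```

Emit:
{"api": "servo_tool", "payload": {
  "offset": [
    [0, 0, 0],
    [0, 0, 0],
    [0, 0, 0],
    [0, 0, 0],
    [0, 0, 0]
  ],
  "dr": [
    [0, 0, 0],
    [0, 0, 0],
    [0, 0, 0],
    [0, 0, 0],
    [0, 0, 0]
  ],
  "gripper": 30,
  "squeeze": 60
}}

```text
t: 14.43
tool_pos: [0.5685, -0.0319, 0.0793]
ee_rot: [-3.141, 0.0, -1.626]
force: [-1.6, 0.3, 5.6]
width: 0.0456
grasp_force: 63.1
```

Emit:
{"api": "servo_tool", "payload": {
  "offset": [
    [0, 0, 0],
    [0, 0, 0],
    [0, 0, 0],
    [0, 0, 0],
    [0, 0, 0]
  ],
  "dr": [
    [0, 0, 0],
    [0, 0, 0],
    [0, 0, 0],
    [0, 0, 0],
    [0, 0, 0]
  ]
}}

```text
t: 14.85
tool_pos: [0.5685, -0.0319, 0.0793]
ee_rot: [-3.141, 0.0, -1.626]
force: [-2.1, 1.3, 6.2]
width: 0.0452
grasp_force: 63.1
```

It's gripped (45 mm, 63 N). Next is the 12 cm lift.

Emit:
{"api": "servo_tool", "payload": {
  "offset": [
    [0, 0, -0.05],
    [0, 0, -0.13],
    [0, 0, -0.25],
    [0, 0, -0.4],
    [0, 0, -0.55]
  ],
  "dr": [
    [0, 0, 0],
    [0, 0, 0],
    [0, 0, 0],
    [0, 0, 0],
    [0, 0, 0]
  ]
}}

```text
t: 15.27
tool_pos: [0.5679, -0.032, 0.1231]
ee_rot: [3.141, -0.0, -1.626]
force: [0.3, 0.1, -4.5]
width: 0.0452
grasp_force: 61.9
```

Emit:
{"api": "servo_tool", "payload": {
  "offset": [
    [0, 0, -0.15],
    [0, 0, -0.3],
    [0, 0, -0.42],
    [0, 0, -0.5],
    [0, 0, -0.55]
  ],
  "dr": [
    [0, 0, 0],
    [0, 0, 0],
    [0, 0, 0],
    [0, 0, 0],
    [0, 0, 0]
  ]
}}

```text
t: 15.68
tool_pos: [0.5684, -0.0319, 0.1674]
ee_rot: [-3.141, 0.0, -1.626]
force: [0.9, 0.2, -4.5]
width: 0.0455
grasp_force: 61.9
```

Emit:
{"api": "servo_tool", "payload": {
  "offset": [
    [0, 0, -0.13],
    [0, 0, -0.24],
    [0, 0, -0.33],
    [0, 0, -0.38],
    [0, 0, -0.4]
  ],
  "dr": [
    [0, 0, 0],
    [0, 0, 0],
    [0, 0, 0],
    [0, 0, 0],
    [0, 0, 0]
  ]
}}

```text
t: 16.1
tool_pos: [0.5685, -0.0319, 0.1992]
ee_rot: [-3.14, 0.0, -1.626]
force: [-0.1, -0.2, -4.4]
width: 0.0454
grasp_force: 62.0
```

Emit:
{"api": "servo_tool", "payload": {
  "offset": [
    [0, 0, 0],
    [0, 0, 0],
    [0, 0, 0],
    [0, 0, 0],
    [0, 0, 0]
  ],
  "dr": [
    [0, 0, 0],
    [0, 0, 0],
    [0, 0, 0],
    [0, 0, 0],
    [0, 0, 0]
  ]
}}

```text
t: 16.52
tool_pos: [0.568, -0.032, 0.1979]
ee_rot: [3.141, -0.0, -1.626]
force: [-0.2, -0.3, -4.1]
width: 0.0454
grasp_force: 62.0
```

Run:
```python
from bar import *
s=get_state();print(s["tool_pos"],s["ee_rot"],s["force"],s["moment"],s["width"],s["grasp_force"])
L={n:[] for n in ("pipe","pipe_balance","lever_knob","lever_hinge")}
measure()
snapshot("scene");snapshot("wrist")
for n in L:
  for c in ("scene","side","wrist"):
    q=landmark_of(c,n)
    if q and q[0]["score"]>.4: L[n].append(ray(c,q[0]["uv"])); print(c,n,np.round(q[0]["uv"],1),round(q[0]["score"],2))
  if len(L[n])>1: print(n,tri(L[n]).round(4))
```

```text
[ 0.56800649 -0.03198536  0.19792297] [ 3.14092996e+00 -1.79428527e-04 -1.62582618e+00] [-0.16726357 -0.29105903 -4.14789267] [ 0.01469775  0.00124151 -0.00688128] 0.045396437817170406 62.005319595336914Traceback (most recent call last):
  File "<stdin>", line 4, in <module>
  File "bar.py", line 20, in measure
    p=np.polyfit(X[m,0],X[m,j],1);out.append(p[0])
    raise TypeError("expected non-empty vector for x")
TypeError: expected non-empty vector for x
```

Run:
```python
from h import *
for c in ("scene","side","wrist"): cv2.imwrite(f"pics/{c}9.png",snapshot(c))
for n in ("pipe","pipe_balance","lever_knob","lever_hinge"):
  L=[]
  for c in ("scene","side","wrist"):
    q=landmark_of(c,n)
    if q and q[0]["score"]>.4: L.append(ray(c,q[0]["uv"])); print(c,n,np.round(q[0]["uv"],1),round(q[0]["score"],2))
  if len(L)>1: print(n,tri(L).round(4))
# levelness: side-face lines predicted for a level pipe vs edges seen in the scene view
f=np.array([-.055,-.998,0]);C=np.array([.568,-.026,.1745]);p=np.array([.998,-.055,0])
for c in ("scene","side"):
  g=cv2.cvtColor(cv2.imread(f"pics/{c}9.png"),cv2.COLOR_BGR2GRAY)
  a,b=proj(c,C+.13*f+[0,0,.046]),proj(c,C-.13*f+[0,0,.046]);ang=np.degrees(np.arctan2(*(b-a)[::-1]))
  print(c,"pred",a.round(1),b.round(1),ang.round(1),"1deg tilt shifts",[(np.degrees(np.arctan2(*((proj(c,C-.13*f)-proj(c,C+.13*f+[0,0,.0045]))[::-1])))).round(1)])
  for l in cv2.createLineSegmentDetector().detect(g)[0][:,0]:
    d=l[2:]-l[:2];t=np.degrees(np.arctan2(d[1],d[0]));m=(l[:2]+l[2:])/2
    if np.hypot(*d)>22 and abs((t-ang+90)%180-90)<9 and np.hypot(*(m-(a+b)/2))<40: print(l.round(1),((t+90)%180-90).round(1))
```

```text
scene pipe [244.8 188.9] 0.78
side pipe [257.3 186.9] 0.85
wrist pipe [260.5 263.2] 0.57
pipe [ 0.5699 -0.0288  0.1739]
scene pipe_balance [245.4 183.3] 0.63
side pipe_balance [254.5 181. ] 0.88
wrist pipe_balance [264.1 282.6] 0.73
pipe_balance [ 0.5653 -0.0257  0.1966]
scene lever_knob [276.3 184. ] 0.53
scene lever_hinge [279.5 210.9] 0.93
side lever_hinge [253.  181.6] 0.77
lever_hinge [0.6484 0.074  0.116 ]
scene pred [207.8 182.5] [283.9 175.3] -5.4 1deg tilt shifts [np.float64(-4.9)]
[273.2 190.  224.3 194.9] -5.8
[233.2 202.  261.  196.2] -11.8
[208.1 188.2 239.4 185.4] -5.1
side pred [283.6 191.5] [232.4 161.8] -149.9 1deg tilt shifts [np.float64(-149.8)]
[270.9 172.5 322.5 198. ] 26.3
```

The pipe was lifted 12 cm with almost no moment on the wrist. Its edges match a level pipe to within a degree, and the lever is untouched.

```bash
python3 -c "
from station import *
print(job_done())"
```

```text
the job is handed in; nothing more can be done
None
```

The lever stands upright to within about a degree, and the pipe is held steady and level, mouth side up, about 12 cm above where it lay in the cradle; the job is handed in, and no verdict came back.

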